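Set the loaded slide rack in its dish

ROBOT

A 6-joint arm with a two-finger parallel gripper is mounted at the origin on the work surface. World frame = base frame: x ahead of the robot, y to its left, z up, the work surface at z = 0. Lengths are in mm, angles in rad, forces in N, time in s.
With the tool pointing down it reaches from about 300 to 775 mm from the base axis. Payload 14.6 kg.
Tool frame: the origin (TCP) lies at the centre of the arm's flange, where the gripper is bolted on; the fingertips stand 173 mm ahead of it and the grasp point (between the pads) lies 155 mm ahead of it; z points along the fingers, y is the direction in which the jaws open and shut (so a half turn about z gives the same grasp; the last joint's range is limited). The gripper opens to 85 mm and grips with 20 to 120 N. Pads are 22 mm wide; open, the fingers measure 114 mm over their backs; the gripper's body (76 mm by 85 mm) begins 54 mm behind the grasp point. The pads swing forward as they close: fully open they stand 13 mm farther back than shut.
Start: joints at [-1.189, 0.3, 1.521, -0, 1.321, -0.067], TCP at [238.629, -495.527, 404.681] pointing down, gripper open.
Joint ranges: [-3.03, 3.03], [-0.79, 2.21], [0.23, 2.52], [-1.04, 4.18], [0, 3.07], [-2.55, 2.55]. Speed limits (rad/s): [2.22, 2.22, 2.57, 3.14, 3.14, 3.14].

INTERFACE

Orientations are given as a rotation vector (axis times angle).
In Python, from station import ctrl gives the robot as it stands.
- The arm moves only by the tool apply_moves, never from a script. Its argument "steps" is text: rows parted by semicolons, each of 5 numbers parted by spaces: the closure, from 0 (fully open) to 1 (shut), then the shift along the tool's x, y, z in cm, then the turn about the tool's z in degrees. A call has 1 to 12 rows; each row shifts and turns the commanded pose from where the row before left it, along the tool's axes as they then stand; what a row does not reach is not made up. A row lasts 1/12 s, in which the tool goes at most 41.7 mm and 7.16 degrees, less where a joint would pass 70% of its speed; a pose out of reach is approached as far as the arm can. A call is refused whole if a number of a shift passes 4.17 or a number of a turn 7.16, either way. A call with a gripper value outside its range is refused whole. The fingers move at their own pace and stop on an object; "squeeze" is the grip in N (left out, the last holds). Time passes only in rows, so rows that do not move let the fingers close. It gives the time, the measured TCP pose, the force and the opening at its end, in the units of the state.
- ctrl.read_state(): the state, without advancing time (a new reading comes with each control period).
- ctrl.grab_frame(name): name is "scene" or "top"; returns the picture (384x512x3 uint8, blue, green, red); there is no depth.
- ctrl.camera_params(name): a dict with "K" (3x3 intrinsics, pixels), "camera_from_world" (4x4, takes a point from world to camera coordinates). Camera axes: x right, y down, z forward; pixel columns grow to the right and rows downward; lengths in mm; the calibration is good to about 2 mm. A picture is of the moment at which its call begins. camera_params takes no time and is no camera call.
- ctrl.job_done(): hands the job in, once; it reports no verdict.
The state is a dict: "t": time; "joints": joint angles; "joint_vel": joint speeds; "effort": joint torques, N m; "eef_pos": TCP position; "orientation": TCP orientation; "wrist_force": force on the tool from outside, world axes, zero at the start; "torque": the same for the moment, N m; "grip_width": finger opening in mm.
Only numpy, scipy, OpenCV 4.12 (cv2) and the standard library are available. Lean on these libraries where they do the work, as an engineer would, in place of code of your own. Each camera call takes 0.05 s, during which the arm holds its last target.

TASK

Pick up the slide rack that is filled with glass slides by its handle and, keeping it upright, lower it gently into the empty grey staining dish without dropping it, so that it stands flat on the dish's floor. Let go of it, and leave the empty slide rack where it stands.

Things in the scene. Friction and masses are not known exactly. Their poses are not given: they have to be found in the camera images.
- full_rack: Loose steel slide rack, 0.25 to 0.5 kg, holding ten upright glass slides with white ends: basket 115 mm long (its x), 80 wide (y), 36 high with slides. A thin steel bail in the plane y = 0 rises from the middles of both ends (x = -56, +56 mm) and crosses over the top, 95 mm up, carrying a bar grip. Origin: centre of the underside; z up. Stands on the bench at the start. Either end is alike.
- full_rack_handle (a point): Centre of the full rack's dark grey bar grip, 95 mm above the centre of the underside, axes as the rack's. The grip is 70 mm long (x), 11 mm thick (y), 13 mm high, with free air below it down to the slides: pinch it from above across its thickness.
- empty_rack: Bystander: the same steel rack with the same bail and grip, but without slides, about 0.2 kg, loose. Origin: centre of the underside, x along its 115 mm length, z up.
- dish: Open, empty, rectangular light grey plastic dish, fixed to the bench: outside 153 mm (its x) by 118 (y) by 50 high; walls 4 mm, floor 5 mm thick; inside 145 by 110. Origin: centre of the underside; z up. The rack fits only lengthwise (either way round), 15 mm to spare all round. The two racks and the dish stand side by side in any order, each yawed up to 0.5 rad.
There are look-alikes about, which are no part of the job. What is shaped like the full_rack but purple or yellow is not meant.

How it is judged:
By the outcome, as a careful person would: the job done as asked, in the order asked, and still so for the second after the job is handed in, with the robot touching nothing.
It also fails if it takes over 35 s, if anything falls off the work surface, if the arm or the gripper's body presses on something with over 40 N, if the wrist force passes 120 N, or if a joint passes its speed limit or range.

## Working session

There is one attempt and no reset: what is moved stays moved. The work goes in short steps, Python scripts to look and compute and a tool call to move; the robot and the scene stay as the last step left them, time stands still between calls to the robot, and variables do not carry over. Pictures are saved under pics/ and viewed, and the job is handed in when it is done.

Besides the shell and the picture viewer there is one more tool, called after "Emit:" as name(argument=value, ...), one argument or row to a line, values as JSON. apply_moves: Moves the arm, as the interface text tells. Its arguments: {"type":"object","properties":{"steps":{"type":"string"},"squeeze":{"type":"number"}},"required":["steps"]}

```bash
mkdir -p pics; ls; python3 - <<'E'
from station import ctrl
import cv2
s=ctrl.read_state();print(s)
for n in ("scene","top"):
    cv2.imwrite(f"pics/{n}0.png",ctrl.grab_frame(n)); p=ctrl.camera_params(n);print(n,p)
E
```

```text
pics
{'t': 0.0, 'joints': array([-1.18855688e+00,  3.00482800e-01,  1.52160441e+00,  4.03242718e-06,
        1.32063984e+00, -6.66257136e-02]), 'joint_vel': array([-0.00057611, -0.00085316,  0.00088191, -0.00169942,  0.00160289,
       -0.0027232 ]), 'effort': array([ 1.88283215e-03, -5.43501127e+01, -3.61791694e+01, -6.84822635e-05,
        3.96135074e-03, -6.66150936e-05]), 'eef_pos': array([ 238.64199341, -495.49516563,  404.10489914]), 'orientation': array([-3.06171076e+00, -6.98920526e-01,  2.73874000e-04]), 'wrist_force': array([0.48234925, 0.60969579, 0.54912521]), 'torque': array([ 0.00110102, -0.00114617,  0.01608722]), 'grip_width': 85.56736727758627}
scene {'K': array([[447.90938844,   0.        , 254.09379073],
       [  0.        , 447.90938844, 199.08488712],
       [  0.        ,   0.        ,   1.        ]]), 'camera_from_world': array([[-3.13113873e-01,  9.49641015e-01,  1.19014584e-02,
         2.47826319e+02],
       [ 5.76801976e-01,  2.00107825e-01, -7.91995163e-01,
        -2.36377715e+02],
       [-7.54492666e-01, -2.41119888e-01, -6.10411350e-01,
         1.67352917e+03],
       [ 0.00000000e+00,  0.00000000e+00,  0.00000000e+00,
         1.00000000e+00]])}
top {'K': array([[385.4115757 ,   0.        , 248.00792203],
       [  0.        , 385.4115757 , 190.57100989],
       [  0.        ,   0.        ,   1.        ]]), 'camera_from_world': array([[ 1.04247717e-02, -9.99864020e-01,  1.27775725e-02,
        -8.31571934e+01],
       [-9.81500502e-01, -1.26746642e-02, -1.91039572e-01,
         5.35012971e+02],
       [ 1.91175545e-01, -1.05496499e-02, -9.81499167e-01,
         9.26791924e+02],
       [ 0.00000000e+00,  0.00000000e+00,  0.00000000e+00,
         1.00000000e+00]])}
```

View pics/scene0.png

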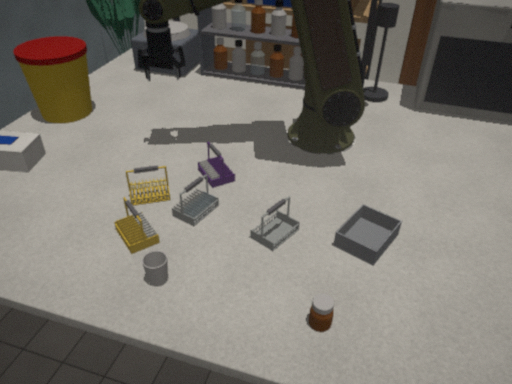

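View pics/top0.png

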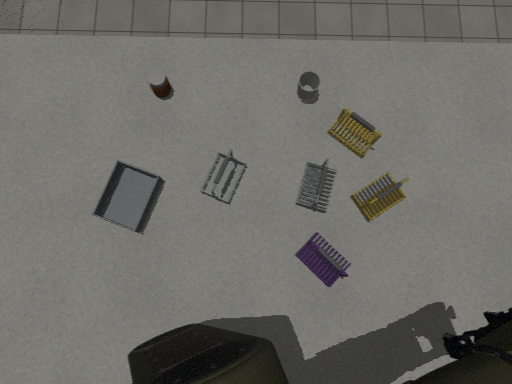

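```bash
python3 - <<'E'
import cv2,numpy as np
t=cv2.imread("pics/top0.png");s=cv2.imread("pics/scene0.png")
f=lambda i,x,y,w,h,k:cv2.convertScaleAbs(cv2.resize(i[y:y+h,x:x+w],None,fx=k,fy=k,interpolation=cv2.INTER_CUBIC),alpha=1.4)
cv2.imwrite("pics/c1.png",f(t,285,145,65,80,7))
cv2.imwrite("pics/c2.png",f(t,85,140,170,100,4))
cv2.imwrite("pics/c3.png",f(s,160,165,150,90,5))
E
```

```text
(no output)
```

View pics/c1.png

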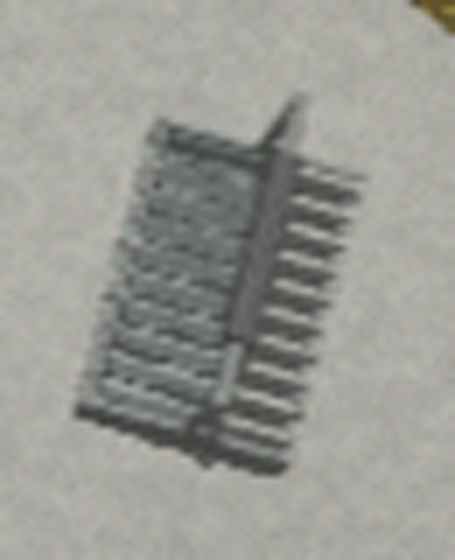

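View pics/c2.png

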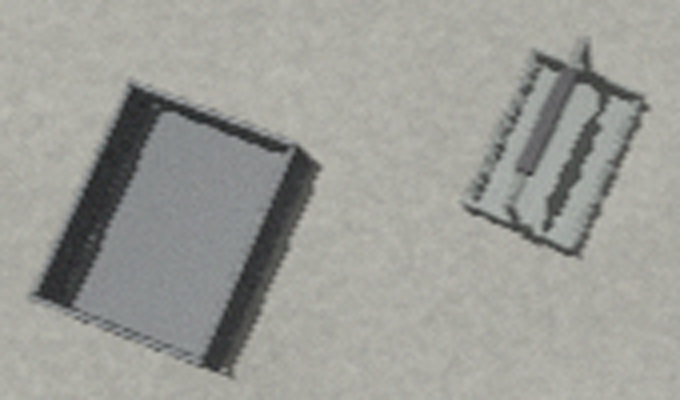

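View pics/c3.png

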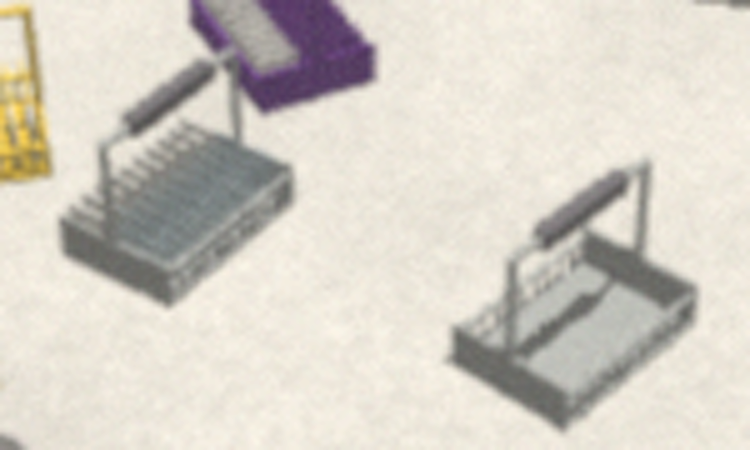

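```bash
cat > h.py <<'E'
import numpy as np,cv2
from station import ctrl
def ray(n,px,z):
    p=ctrl.camera_params(n);T=p["camera_from_world"];R=T[:3,:3];c=-R.T@T[:3,3]
    d=R.T@np.linalg.inv(p["K"])@np.array([px[0],px[1],1.]);return c+d*(z-c[2])/d[2]
def proj(n,X):
    p=ctrl.camera_params(n);T=p["camera_from_world"];X=np.atleast_2d(X)
    return cv2.projectPoints(X.astype(float),cv2.Rodrigues(T[:3,:3])[0],T[:3,3],p["K"],None)[0][:,0]
def pts(o,yaw,L):
    c,s=np.cos(yaw),np.sin(yaw);return np.array(L)@np.array([[c,-s,0],[s,c,0],[0,0,1]]).T+np.array([o[0],o[1],0])
def box(w,d,z): return [[a*w/2,b*d/2,z] for a,b in((1,1),(1,-1),(-1,-1),(-1,1))]
E
python3 - <<'E'
from h import *
for n,a,b in(("top",(325.4,166.7),(319.6,193.3)),("scene",(186,189.4),(202,179))):
    A=ray(n,a,95);B=ray(n,b,95);d=A-B;print(n,A,B,(A+B)/2,np.hypot(*d[:2]),np.arctan2(d[1],d[0]))
C=[ray("top",(85+x/4,140+y/4),50) for x,y in((132,82),(297,147),(207,362),(35,295))]
for i in range(4):
    d=C[i]-C[(i+1)%4];print(C[i],np.hypot(*d[:2]),np.arctan2(d[1],d[0]))
print(sum(C)/4)
B=[ray("top",(285+x/7,145+y/7),z) for x,y,z in((155,118,24),(75,412,24),(283,475,5))];print(B)
B=[ray("top",(85+x/4,140+y/4),20) for x,y in((540,52),(648,103),(575,253),(468,207))];print(sum(B)/4)
E
```

```text
top [ 589.94109908 -266.42088741   95.        ] [ 523.08620274 -250.42667945   95.        ] [ 556.51365091 -258.42378343   95.        ] 68.7414856724989 -0.23482402125867238
scene [ 586.45429624 -266.88960342   95.        ] [ 525.98684101 -245.22815508   95.        ] [ 556.22056862 -256.05887925   95.        ] 64.23030037554996 -0.34399058316037456
[610.86744491 258.4323102   50.        ] 115.82967347482825 1.2047806332028244
[569.41224875 150.27510994  50.        ] 145.97823854918508 -0.33740340966050814
[431.66464053 198.59945743  50.        ] 117.23491241582757 -1.9244450338439738
[472.26578865 308.57932586  50.        ] 147.39451244677585 2.7944385293053244
[521.05253071 228.97155085  50.        ]
[array([ 621.20480507, -233.59247593,   24.        ]), array([ 507.82160723, -201.66717128,   24.        ]), array([ 487.79110209, -282.56419785,    5.        ])]
[574.5767516  -14.85339099  20.        ]
```

```bash
cat > ov.py <<'E'
from h import *
def overlay(out,rack,dish,tag,ims=("pics/top0.png","pics/scene0.png"),wins=((285,145,65,80,9),(85,140,100,105,7)),swins=((160,165,80,70,9),(320,195,95,75,8))):
  for n,im,ws in(("top",ims[0],wins),("scene",ims[1],swins)):
    I=cv2.imread(im)
    for k,(x,y,w,h,f) in enumerate(ws):
        c=cv2.convertScaleAbs(cv2.resize(I[y:y+h,x:x+w],None,fx=f,fy=f,interpolation=cv2.INTER_CUBIC),alpha=1.3)
        def dr(P,col):
            q=((proj(n,P)-[x,y]+0.5)*f-0.5).astype(int);cv2.polylines(c,[q],True,col,1)
        r=rack[:2];a=rack[2]
        dr(pts(r,a,box(70,11,95)),(0,0,255));dr(pts(r,a,box(115,80,0)),(0,255,0))
        d=dish[:2];b=dish[2]
        dr(pts(d,b,box(153,118,50)),(0,0,255));dr(pts(d,b,box(145,110,50)),(255,0,0));dr(pts(d,b,box(145,110,5)),(0,255,0));dr(pts(d,b,box(153,118,0)),(0,255,255))
        cv2.imwrite(f"pics/{out}_{n}{k}.png",c)
E
python3 - <<'E'
from ov import *
overlay("o1",(556.3,-257.3,-.27),(521,229,-.345),"")
v=lambda a,b:np.hstack([cv2.copyMakeBorder(i,0,max(0,740-i.shape[0]),0,0,0) if 0 else cv2.resize(i,(400,int(i.shape[0]*400/i.shape[1]))) for i in()])if 0 else 0
E
```

```text
(no output)
```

View pics/o1_top0.png

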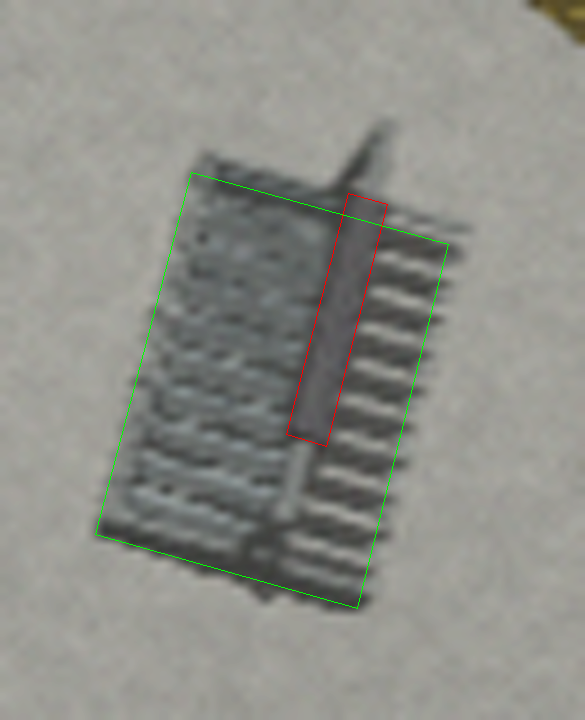

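View pics/o1_top1.png

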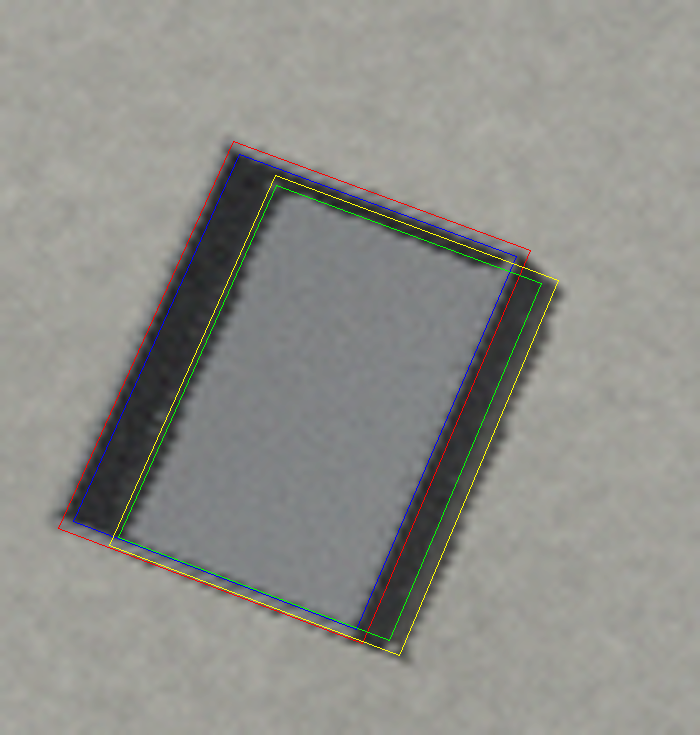

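View pics/o1_scene0.png

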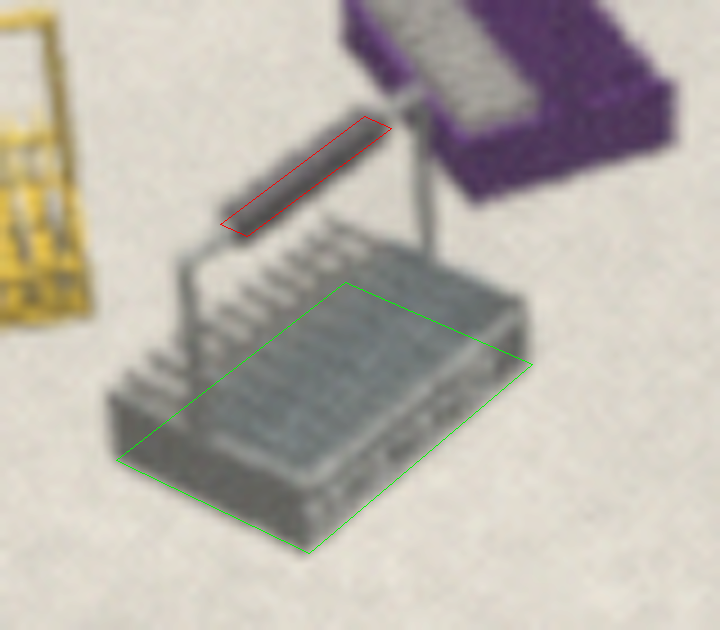

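View pics/o1_scene1.png

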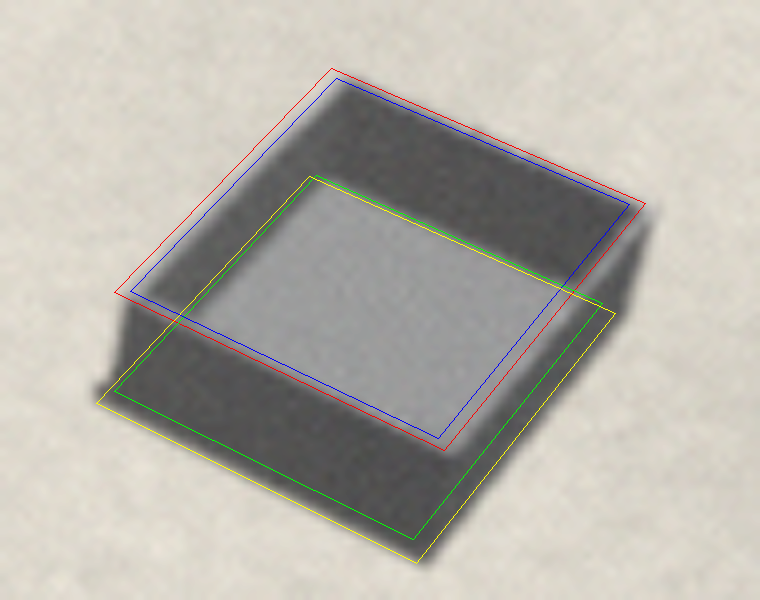

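The full grey rack is at top (317,187), since it has ten slides and a grey frame. I rejected the empty grey rack (224,178), the yellow ones (381,197) and (355,133), and the purple one (323,260). The model overlay fits to about 2 mm: rack (556,-258), yaw -0.275; dish (521,230), yaw -0.35.

Emit:
apply_moves(
  steps="0.4 0 0 0 6.92;0.4 0 0 0 6.92;0.4 0 0 0 6.92;0.4 0 0 0 6.92;0.4 0 0 0 6.92;0.4 0 0 0 6.92",
  squeeze=50,
)

```text
t: 0.6
eef_pos: [238.6, -495.5, 404.3]
orientation: [-3.11, 0.441, 0.001]
wrist_force: [0.1, -0.4, 0.1]
grip_width: 51.5
```

Emit:
apply_moves(
  steps="0.4 2.4 -3.15 0 0;0.4 2.4 -3.15 0 0;0.4 2.4 -3.15 0 0;0.4 2.4 -3.15 0 0;0.4 2.4 -3.15 0 0;0.4 2.4 -3.15 0 0;0.4 2.4 -3.15 0 0;0.4 2.4 -3.15 0 0;0.4 2.4 -3.15 0 0;0.4 2.4 -3.15 0 0;0.4 0 0 0 0;0.4 0 0 0 0",
)

```text
t: 1.6
eef_pos: [556.5, -256.4, 403.8]
orientation: [-3.112, 0.427, 0.002]
wrist_force: [-0.3, -1.4, 0.1]
grip_width: 51.5
```

```bash
cat > go.py <<'E'
from h import *
from scipy.spatial.transform import Rotation as R
def go(x,y,z,yaw):
    s=ctrl.read_state();M=R.from_rotvec(s["orientation"]).as_matrix();p=s["eef_pos"]
    a=np.arctan2(M[1,0],M[0,0]);t=(a-yaw+np.pi/2)%np.pi-np.pi/2
    print("t",s["t"],"p",p,"yaw",a,"tilt",M[2,2],"shift cm",M.T@(np.array([x,y,z])-p)/10,"turn deg",np.degrees(t),"q",s["joints"].round(2),"F",s["wrist_force"],"w",s["grip_width"])
E
python3 -c "
from go import *
go(556,-258,249,-.275)"
```

```text
t 1.6 p [ 556.50399146 -256.39469261  403.78661628] yaw -0.2729142514037202 tilt -0.9999991813182156 shift cm [1.41049305e-02 1.72311234e-01 1.54786106e+01] turn deg 0.11950459169216529 q [-0.49  0.44  1.33 -0.    1.37  1.35] F [-0.29820352 -1.39784161  0.10260913] w 51.503306759890684
```

Emit:
apply_moves(
  steps="0.4 0 0.15 2.5 0;0.4 0 0 2.5 0;0.4 0 0 2.5 0;0.4 0 0 2 0;0.4 0 0 1 0;0.4 0 0 0 0;0.4 0 0 0 0",
)

```text
t: 2.18
eef_pos: [554.7, -259.8, 300.3]
orientation: [3.111, -0.433, 0.0]
wrist_force: [-0.2, -1.0, 0.6]
grip_width: 51.2
```

```bash
python3 -c "
from go import *
go(556,-258,249,-.275)
f=lambda i,x,y,w,h,k:cv2.convertScaleAbs(cv2.resize(i[y:y+h,x:x+w],None,fx=k,fy=k,interpolation=cv2.INTER_CUBIC),alpha=1.5)
a=f(ctrl.grab_frame('scene'),140,120,100,110,5);b=f(ctrl.grab_frame('top'),280,140,60,110,5)
cv2.imwrite('pics/d1.png',np.hstack([a,b]))
"
```

```text
t 2.1833 p [ 554.7280188  -259.82108798  300.31915102] yaw -0.27658169626781304 tilt -0.9999999774403778 shift cm [ 0.07163678 -0.21035803  5.13191127] turn deg -0.09062452061727973 q [-0.5   0.54  1.44 -0.    1.16  1.35] F [-0.19222478 -0.99017884  0.58018515] w 51.237309984552
```

View pics/d1.png

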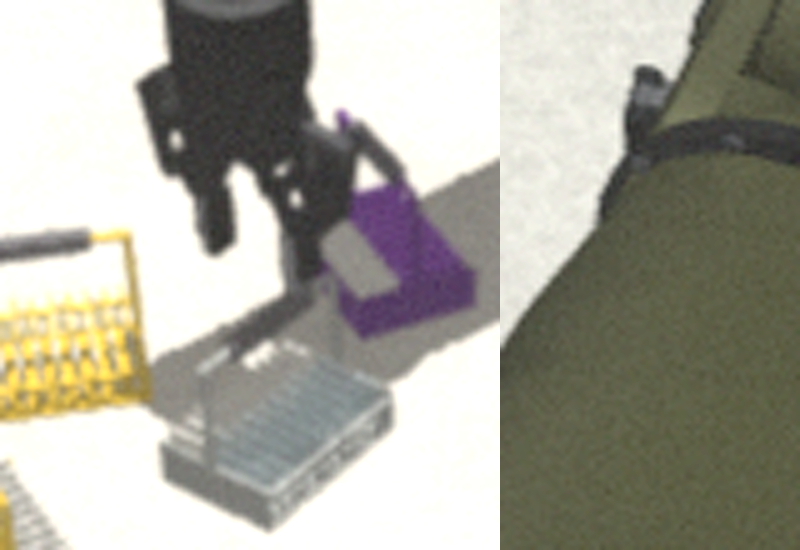

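The fingers straddle the grip: tips at crop (215,250) and (300,280), grip centre at (270,320). Continuing down.

Emit:
apply_moves(
  steps="0.4 0.07 -0.2 1.5 0;0.4 0 0 1.5 0;0.4 0 0 1.2 0;0.4 0 0 0.8 0;0.4 0 0 0 0;0.4 0 0 0 0",
)

```text
t: 2.78
eef_pos: [556.3, -257.6, 250.1]
orientation: [3.112, -0.432, 0.0]
wrist_force: [0.2, -0.6, -0.3]
grip_width: 51.1
```

Emit:
apply_moves(
  steps="0.6 0 0 0 0;0.7 0 0 0 0;0.8 0 0 0 0;0.85 0 0 0 0;0.9 0 0 0 0;1 0 0 0 0;1 0 0 0 0;1 0 0 0 0;1 0 0 0 0;1 0 0 0 0",
  squeeze=60,
)

```text
t: 3.62
eef_pos: [556.4, -257.2, 250.2]
orientation: [-3.112, 0.432, -0.001]
wrist_force: [-0.2, 4.9, 5.9]
grip_width: 10.0
```

```bash
python3 -c "
from go import *
go(556,-258,249,-.275)
f=lambda i,x,y,w,h,k:cv2.convertScaleAbs(cv2.resize(i[y:y+h,x:x+w],None,fx=k,fy=k,interpolation=cv2.INTER_CUBIC),alpha=1.5)
a=f(ctrl.grab_frame('scene'),140,120,100,110,5)
cv2.imwrite('pics/d2.png',a)
"
```

```text
t 3.6167 p [ 556.37401959 -257.23580923  250.24103776] yaw -0.2756194818513904 tilt -0.9999996857892545 shift cm [-0.01528078  0.08375859  0.12406259] turn deg -0.035493695569612876 q [-0.49  0.6   1.47  0.    1.07  1.35] F [-0.17376793  4.89357208  5.94846842] w 9.961688910813015
```

View pics/d2.png

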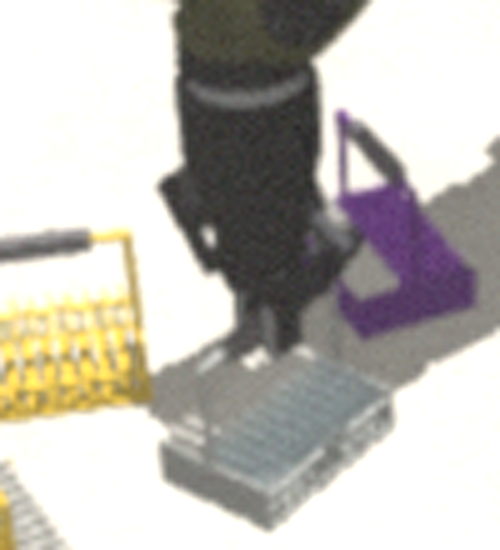

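The grip is closed on the bar (width 10 mm, fingers around the bar's centre). Lifting.

Emit:
apply_moves(
  steps="1 0 0 -0.3 0;1 0 0 -0.6 0;1 0 0 -1 0;1 0 0 -1.4 0;1 0 0 -1.7 0;1 0 0 -2 0;1 0 0 -2 0;1 0 0 -2 0;1 0 0 -2 0;1 0 0 -1.4 0;1 0 0 -0.7 0;1 0 0 0 0",
)

```text
t: 4.67
eef_pos: [556.0, -257.6, 402.6]
orientation: [3.111, -0.432, 0.004]
wrist_force: [0.6, 0.1, -4.3]
grip_width: 9.9
```

```bash
python3 -c "
from go import *
go(521,230,401,-.35)
cv2.imwrite('pics/d3.png',ctrl.grab_frame('scene'))
"
```

```text
t 4.6667 p [ 556.02964692 -257.56068017  402.60729042] yaw -0.2759881399533099 tilt -0.9999964162058737 shift cm [-16.65668256 -45.9564812    0.08674962] turn deg 4.240567214588265 q [-0.49  0.44  1.33 -0.    1.36  1.35] F [ 0.64597604  0.06384267 -4.31754078] w 9.886853837304496
```

View pics/d3.png

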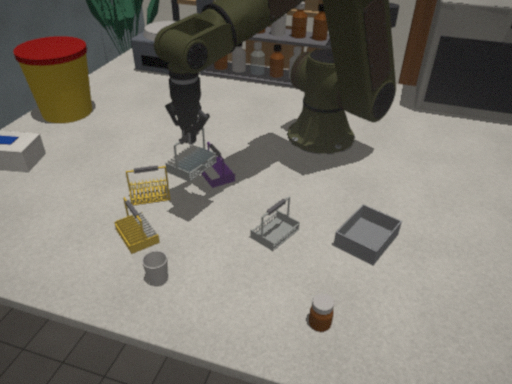

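Emit:
apply_moves(
  steps="1 -0.24 -0.66 0 0;1 -0.48 -1.33 0 0;1 -0.8 -2.21 0 0;1 -0.8 -2.21 0 0;1 -0.8 -2.21 0 0;1 -0.8 -2.21 0 0;1 -0.8 -2.21 0 0;1 -0.8 -2.21 0 0;1 -0.8 -2.21 0 0;1 -0.8 -2.21 0 0;1 -0.8 -2.21 0 0;1 -0.8 -2.21 0 0",
)

```text
t: 5.72
eef_pos: [537.1, 0.2, 399.9]
orientation: [-3.112, 0.431, 0.002]
wrist_force: [0.2, -0.1, -4.0]
grip_width: 9.8
```

Emit:
apply_moves(
  steps="1 -0.8 -2.21 0 0;1 -0.8 -2.21 0 0;1 -0.8 -2.21 0 0;1 -0.8 -2.21 0 0;1 -0.8 -2.21 0 0;1 -0.8 -2.21 0 0;1 -0.8 -2.21 0 0;1 -0.8 -2.21 0 0;1 -0.8 -2.21 0 0;1 -0.48 -1.33 0 2.1;1 -0.24 -0.66 0 2.1;1 0 0 0 0",
)

```text
t: 6.72
eef_pos: [520.4, 232.2, 399.7]
orientation: [3.094, -0.545, -0.002]
wrist_force: [-0.2, -0.1, -4.8]
grip_width: 10.0
```

Emit:
apply_moves(
  steps="1 0 0 0 0;1 0 0 0 0;1 0 0 0 0;1 0 0 0 0",
)

```text
t: 7.05
eef_pos: [521.5, 229.7, 400.7]
orientation: [3.094, -0.546, -0.0]
wrist_force: [-0.0, -0.5, -3.5]
grip_width: 10.1
```

```bash
python3 -c "
from go import *
go(521,230,255,-.35)
f=lambda i,x,y,w,h,k:cv2.convertScaleAbs(cv2.resize(i[y:y+h,x:x+w],None,fx=k,fy=k,interpolation=cv2.INTER_CUBIC),alpha=1.3)
S=ctrl.grab_frame('scene');T=ctrl.grab_frame('top');cv2.imwrite('pics/s4.png',S);cv2.imwrite('pics/t4.png',T)
cv2.imwrite('pics/d4.png',np.hstack([f(S,310,120,120,150,4),f(T,70,110,80,150,4)]))
"
```

```text
t 7.05 p [521.53357263 229.65193507 400.65461143] yaw -0.3493998944308565 tilt -0.9999999924809154 shift cm [-0.06115261 -0.0159825  14.56546332] turn deg 0.03438351637422351 q [ 0.35  0.35  1.47 -0.    1.33  2.27] F [-0.03731882 -0.54948332 -3.5012168 ] w 10.070640868760977
```

View pics/d4.png

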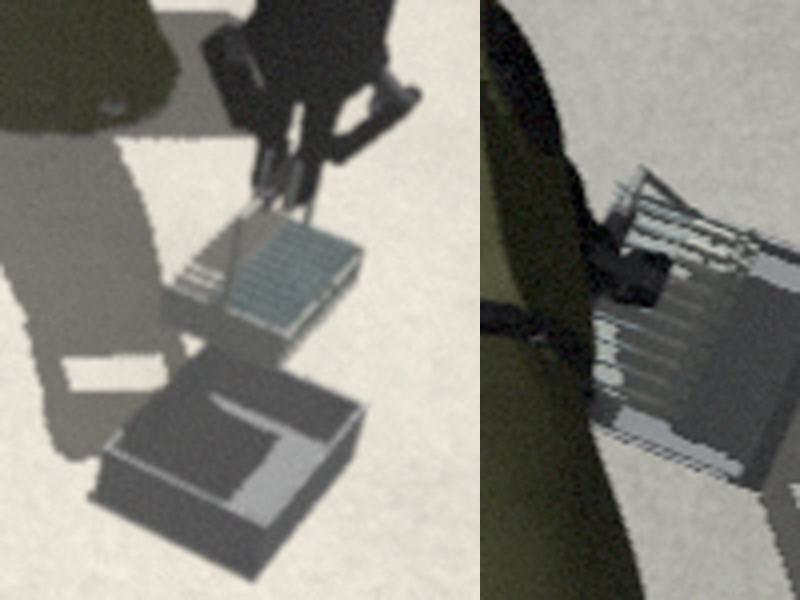

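```bash
python3 -c "
from h import *
I=cv2.imread('pics/s4.png');x,y,w,h,f=320,150,90,125,5
c=cv2.convertScaleAbs(cv2.resize(I[y:y+h,x:x+w],None,fx=f,fy=f,interpolation=cv2.INTER_CUBIC),alpha=1.3)
def dr(P,col): cv2.polylines(c,[((proj('scene',P)-[x,y]+.5)*f-.5).astype(int)],True,col,1)
for z,o,col in((150.4,(115,80),(0,255,0)),(186.4,(115,80),(0,0,255))): dr(pts((521.5,229.7),-.35,box(*o,z)),col)
dr(pts((521,230),-.35,box(153,118,50)),(0,0,255));dr(pts((521,230),-.35,box(153,118,0)),(0,255,255))
cv2.imwrite('pics/o4.png',c)"
```

```text
(no output)
```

View pics/o4.png

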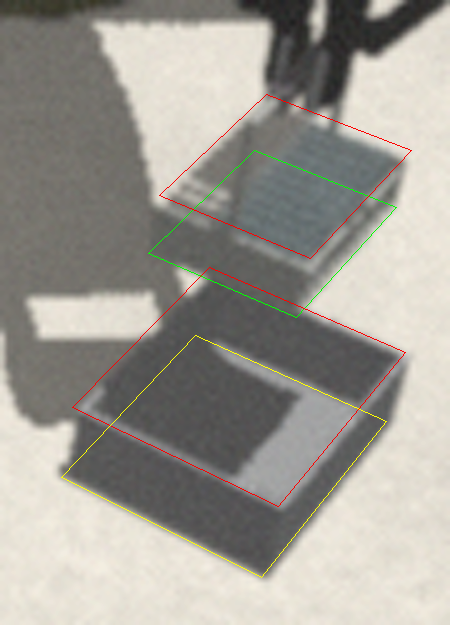

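Overlay agrees within 2 mm; the rack is level. Lowering.

Emit:
apply_moves(
  steps="1 0 0 0.4 0;1 0 0 0.9 0;1 0 0 1.4 0;1 0 0 1.6 0;1 0 0 1.6 0;1 0 0 1.6 0;1 0 0 1.6 0;1 0 0 1.5 0;1 0 0 1.2 0;1 0 0 0.8 0;1 0 0 0.4 0;1 0 0 0 0",
)

```text
t: 8.15
eef_pos: [521.5, 230.1, 269.9]
orientation: [3.093, -0.546, -0.001]
wrist_force: [-0.1, 0.3, -3.7]
grip_width: 10.2
```

Emit:
apply_moves(
  steps="1 0 0 0.2 0;1 0 0 0.2 0;1 0 0 0.2 0;1 0 0 0.1 0;1 0 0 0.1 0;1 0 0 0.1 0;1 0 0 0.1 0;1 0 0 0 0;1 0 0 0 0;1 0 0 0 0",
)

```text
t: 8.98
eef_pos: [521.5, 230.1, 260.8]
orientation: [-3.094, 0.546, -0.0]
wrist_force: [-1.0, -0.2, -4.0]
grip_width: 10.2
```

```bash
python3 -c "
from go import *
go(521,230,255.2,-.35)
f=lambda i,x,y,w,h,k:cv2.convertScaleAbs(cv2.resize(i[y:y+h,x:x+w],None,fx=k,fy=k,interpolation=cv2.INTER_CUBIC),alpha=1.3)
S=ctrl.grab_frame('scene')
cv2.imwrite('pics/d5.png',f(S,320,150,100,115,5))
"
```

```text
t 8.9833 p [521.54100075 230.14958786 260.75944004] yaw -0.34916414120795186 tilt -0.9999999911563142 shift cm [-0.04578003  0.03260476  0.55593654] turn deg 0.04789118105325703 q [ 0.35  0.5   1.6  -0.    1.04  2.27] F [-1.0053001  -0.21481353 -3.99557745] w 10.167391069664252
```

View pics/d5.png

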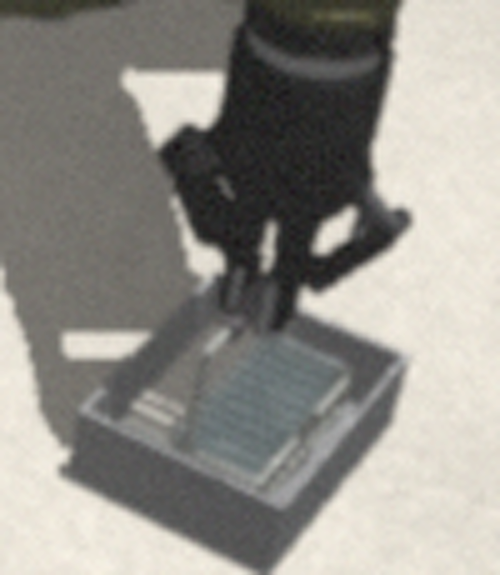

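The rack is centred inside the dish with clearance all round, about 5 mm off the floor. Finishing in 1 mm steps.

Emit:
apply_moves(
  steps="1 0 0 0.1 0;1 0 0 0.1 0;1 0 0 0.1 0;1 0 0 0.1 0;1 0 0 0 0;1 0 0 0 0",
)

```text
t: 9.53
eef_pos: [521.5, 230.1, 256.6]
orientation: [3.094, -0.546, -0.0]
wrist_force: [-0.1, -0.1, -3.5]
grip_width: 9.8
```

Emit:
apply_moves(
  steps="1 0 0 0.07 0;1 0 0 0 0;1 0 0 0 0",
)

```text
t: 9.78
eef_pos: [521.5, 230.1, 256.0]
orientation: [3.094, -0.546, -0.0]
wrist_force: [-0.5, -0.3, -3.2]
grip_width: 9.8
```

Emit:
apply_moves(
  steps="1 0 0 0.06 0;1 0 0 0 0;1 0 0 0 0",
)

```text
t: 10.03
eef_pos: [521.5, 230.1, 255.4]
orientation: [3.094, -0.546, -0.0]
wrist_force: [0.2, -0.3, -4.7]
grip_width: 9.8
```

Emit:
apply_moves(
  steps="1 0 0 0.05 0;1 0 0 0 0;1 0 0 0 0",
)

```text
t: 10.28
eef_pos: [521.5, 230.1, 254.9]
orientation: [3.094, -0.546, 0.0]
wrist_force: [0.2, 0.1, -4.1]
grip_width: 10.1
```

Emit:
apply_moves(
  steps="1 0 0 0.05 0;1 0 0 0 0;1 0 0 0 0",
)

```text
t: 10.53
eef_pos: [521.5, 230.2, 254.4]
orientation: [3.094, -0.546, -0.0]
wrist_force: [0.6, 0.4, -3.4]
grip_width: 9.9
```

Emit:
apply_moves(
  steps="1 0 0 0.05 0;1 0 0 0 0;1 0 0 0 0",
)

```text
t: 10.78
eef_pos: [521.5, 230.2, 254.1]
orientation: [-3.093, 0.546, -0.0]
wrist_force: [-1.3, 1.0, -0.9]
grip_width: 9.8
```

Emit:
apply_moves(
  steps="1 0 0 0.05 0;1 0 0 0 0;1 0 0 0 0",
)

```text
t: 11.03
eef_pos: [521.6, 230.4, 254.0]
orientation: [-3.093, 0.545, -0.001]
wrist_force: [-3.2, 3.7, 6.0]
grip_width: 9.8
```

Contact: the load is off the wrist. Releasing.

Emit:
apply_moves(
  steps="1 0 0 -0.04 0;1 0 0 0 0;0.9 0 0 0 0;0.85 0 0 0 0;0.8 0 0 0 0;0.7 0 0 0 0;0.6 0 0 0 0;0.5 0 0 0 0;0.45 0 0 0 0;0.45 0 0 0 0",
  squeeze=20,
)

```text
t: 11.87
eef_pos: [521.5, 230.1, 253.7]
orientation: [3.094, -0.546, -0.0]
wrist_force: [0.2, -0.5, -0.3]
grip_width: 46.7
```

```bash
python3 -c "
from go import *
go(521,230,400,-.35)
f=lambda i,x,y,w,h,k:cv2.convertScaleAbs(cv2.resize(i[y:y+h,x:x+w],None,fx=k,fy=k,interpolation=cv2.INTER_CUBIC),alpha=1.3)
S=ctrl.grab_frame('scene')
cv2.imwrite('pics/d6.png',f(S,320,150,100,115,5))
"
```

```text
t 11.8667 p [521.53580324 230.10497572 253.74439652] yaw -0.3492108546135455 tilt -0.9999999961077184 shift cm [ -0.04684976   0.02948372 -14.62555751] turn deg 0.04521470006606785 q [ 0.35  0.51  1.6  -0.    1.03  2.27] F [ 0.18316562 -0.48776475 -0.32392355] w 46.7423449753377
```

View pics/d6.png

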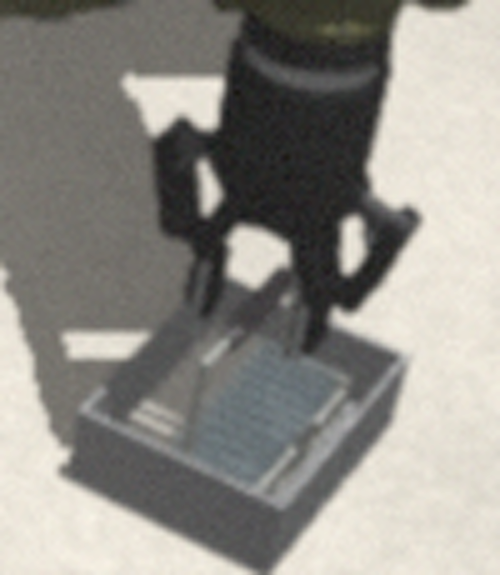

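The fingers are clear of the grip on both sides and the rack stands. Retreating straight up, then back out of the view.

Emit:
apply_moves(
  steps="0.45 0 0 -0.5 0;0.45 0 0 -1 0;0.45 0 0 -1.5 0;0.45 0 0 -2 0;0.45 0 0 -2 0;0.45 0 0 -2 0;0.45 0 0 -2 0;0.45 0 0 -2 0;0.45 0 0 -1 0;0.45 0 0 -0.5 0",
)

```text
t: 12.75
eef_pos: [521.4, 230.1, 401.0]
orientation: [-3.092, 0.545, -0.004]
wrist_force: [0.5, 0.3, -0.3]
grip_width: 47.1
```

Emit:
apply_moves(
  steps="0.45 -1 0 0 0;0.45 -2 0 0 0;0.45 -2 0 0 0;0.45 -2 0 0 0;0.45 -2 0 0 0;0.45 -2 0 0 0;0.45 -2 0 0 0;0.45 -1 0 0 0;0.45 0 0 0 0;0.45 0 0 0 0;0.45 0 0 0 0;0.45 0 0 0 0",
)

```text
t: 13.75
eef_pos: [390.6, 277.8, 398.5]
orientation: [3.093, -0.547, -0.0]
wrist_force: [0.2, 1.1, 0.6]
grip_width: 46.8
```

```bash
python3 -c "
from go import *
go(521,230,400,-.35)
f=lambda i,x,y,w,h,k:cv2.convertScaleAbs(cv2.resize(i[y:y+h,x:x+w],None,fx=k,fy=k,interpolation=cv2.INTER_CUBIC),alpha=1.3)
S=ctrl.grab_frame('scene');T=ctrl.grab_frame('top')
cv2.imwrite('pics/s7.png',S)
cv2.imwrite('pics/d7.png',np.hstack([f(S,240,150,170,120,2.35),f(T,80,130,170,120,2.35)]))
x,y,w,h,k=320,170,100,95,6
c=f(S,x,y,w,h,k)
def dr(P,col): cv2.polylines(c,[((proj('scene',P)-[x,y]+.5)*k-.5).astype(int)],True,col,1)
dr(pts((521.5,230),-.35,box(115,80,41)),(0,255,0));dr(pts((521.5,230),-.35,box(70,11,100)),(0,0,255))
cv2.imwrite('pics/o7.png',c)
"
```

```text
t 13.75 p [390.58538666 277.79145928 398.50730628] yaw -0.34983996204298257 tilt -0.999999933642172 shift cm [13.88952361  0.01978278 -0.15156935] turn deg 0.009169499498996937 q [ 0.54  0.15  1.72 -0.    1.27  2.46] F [0.21917893 1.12936582 0.55396082] w 46.84826539828339
```

View pics/d7.png

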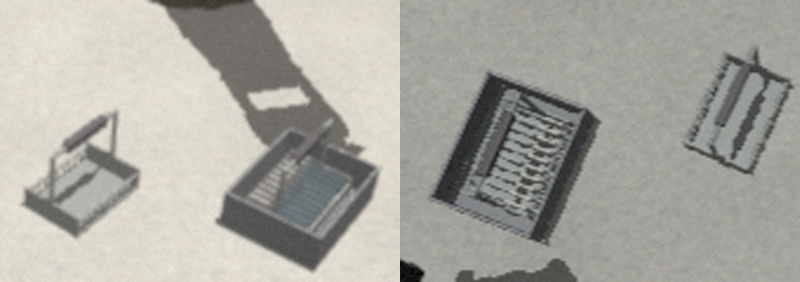

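View pics/o7.png

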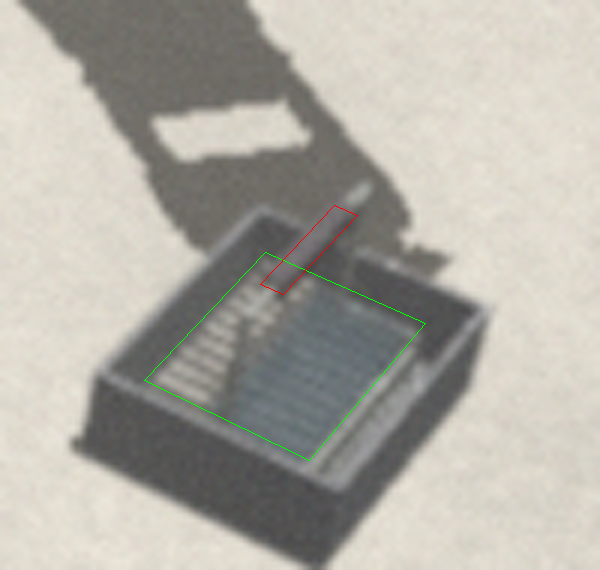

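The rack sits inside the walls, level and at the height expected for the dish floor. The empty rack has not moved.

```bash
python3 -c "
from station import ctrl
print(ctrl.job_done())"
```

```text
the job is handed in; nothing more can be done
None
```

I picked up the filled grey rack by its bar grip, carried it level over the empty rack and lowered it into the grey dish. I went down in half-millimetre steps at the end until it touched the floor, then let go and moved the arm clear. I handed the job in; the arm's clock stood at about 14 s of the 35 s allowed.

- **Placement:** in the last pictures the rack stands level inside the dish walls. Its grip and slide tops match the model of a rack on the 5 mm floor to about 2 mm.
- **Touchdown:** the floor took the weight about 1 mm lower than I had calculated, which is within the measuring error. The highest wrist force reported during lowering was about 8 N.
- **Bystanders:** in the last pictures the empty rack stands as it did at the start. The yellow and purple racks were outside those final crops, so I did not recheck them.
- **Failed checks:** none failed. The two cameras disagreed by up to about 2 mm on positions.

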